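# Tap a stuck insert square out of its die block

## Task

The steel insert is stuck in the die block: take the mallet from its rest and, with light taps on the insert's two lugs in turn, walk it away from you, a little on each side so that it never gets far askew, until its rear face is square and flush with the rear ends of the two side rails. Touch the insert with nothing but the mallet. Then lay the mallet back in its rest as you found it, let go, and leave everything else on the cart where it is.

Things in the scene. Friction and masses are not known exactly. Their poses are not given: they have to be found in the camera images.
- die_block: Fixed die block, origin on the table; x = the direction to drive the insert (away from the robot within 15 deg), y left. Base plate x -25..110, y +-120, 16 mm thick. Grey wall x 0..30, y +-45, 120 high. Two dark side rails x 15..90, |y| 97..117, 110 high (mm).
- insert_travel (a joint): How far the steel insert has been driven along the block's x, m: 0 = fully in, 0.028 = rear face flush with the rail ends, hard stop at 0.045. It moves as in stiff grease (about 2 N plus 75 N per m/s on a lug) and stays where left. Pushing one lug moves that lug alone: the insert turns about the other lug end; travel counts midway between the lugs.
- insert_skew (a joint): Skew of the insert about the vertical, rad: 0 = square to the die block; positive = the right lug (-y) is ahead of the left one along the drive direction; 0.01 rad is a lead of 1.4 mm. Far askew means one lug leading by 12 mm (0.085 rad): there it binds for good.
- insert_rear (a point): Centre of the flat rear face of the insert, a steel bar 28 x 170 x 60 mm centred 80 mm above the table, behind the wall between the rails. From it two round lugs, 24 mm thick, reach forward past both sides of the wall.
- rail_end (a point): Fixed point midway between the rear ends of the two side rails, 80 mm above the table: where the insert's rear face must come.
- lug_left (a point): Centre of the domed front end of the left lug (70 mm left of the insert's middle), the point to tap, 80 mm above the table. At travel 0 and square it stands at x = -40 mm of the die block. Axes as the insert's: x is the drive direction when square.
- lug_right (a point): The same on the right lug (70 mm right of the insert's middle).
- mallet: Soft-faced mallet, about 0.25 kg. White plastic head 40 x 90 x 40 mm, flat striking faces at y = +-45 mm; wooden handle 18 x 18 mm in section from x = -20 to -115 mm. Origin at the head's centre, on the handle's axis; x from handle to head, y along the head.
- rest: Fixed mallet rest; axes as the mallet lying there (x from handle to head, which points to table +y within 15 deg), origin on the table under the head's centre. Base plate x -132..42, y +-125, 6 mm thick. A post 16 x 12 mm at x = -52, 41 high, bears the handle.
- seat (a point): Middle of the wooden seat for the head, 30 mm above the table; the lying mallet's origin is 20 mm above it. Axes as the rest's. Lips 12 mm high: inner faces 32 mm ahead (+x) and 57 mm to each side; open towards the handle.
- tube_high (a point): Middle of the level part of the higher of two bent steel tubes, 28 mm thick, that bridge the lying mallet crosswise (along the rest's y): at the rest's x = -105 mm, axis 170 mm above the table, legs 105 mm to each side. The tubes block a gripper coming straight down; one leaning back along the handle by about 38 deg, gripping near the handle's end, has room.
- tube_low (a point): Middle of the level part of the lower tube, near the head: at the rest's x = -40 mm, axis 120 mm above the table, otherwise the same. The mallet slides out level underneath, handle first.
- clamp: Slotted strap clamp, flat dark steel bar 110 x 36 x 16 mm, lying to the left of the die block. Bystander. Origin under its centre.
- screw_a: Dark socket-head screw standing on its head (28 mm wide), 73 mm tall, in front of the die block towards the mallet's side. Bystander. Origin under its centre.
- screw_b: Dark socket-head screw standing on its head (28 mm wide), 58 mm tall, left of the die block. Bystander. Origin under its centre.
- washer_a: Flat washer, 44 mm across, 7 mm thick, on the table in front of the die block. Bystander. Origin under its centre.
- washer_b: Flat dark washer, 56 mm across, 9 mm thick, on the table in front of the die block. Bystander. Origin under its centre.
- oil: Plastic oil bottle, 54 mm across, 150 mm tall, standing right of the die block and behind, between it and the mallet's rest. Bystander. Origin under its centre.
- angle: Aluminium angle bracket 60 x 70 mm, 80 mm tall, left of the die block. Bystander. Origin under its centre.

How it is judged:
On the way, in this order (a step that is already met when the one before it is completed fails the run):
1. the mallet is taken out of its rest (well clear of where it lay) (distance between mallet and rest above 0.15 m), for 0.1 s.
2. while the mallet is out, the insert comes flush with the rail ends and square (value of joint insert_travel between 0.024 and 0.033 m and value of joint insert_skew between -0.04 and 0.04 rad and distance between mallet and rest above 0.15 m), for 0.2 s.
At the end, for the whole second after the job is handed in: The insert's travel is 24 to 33 mm (28 is flush) and its skew under 0.04 rad; the mallet lies level in its rest, head on the seat (origin within 22 mm of the nominal place sideways and forwards, 30 mm backwards, under 0.25 rad turned), released and still (value of joint insert_travel between 0.024 and 0.033 m and value of joint insert_skew between -0.04 and 0.04 rad and x of mallet in the frame of rest between -0.03 and 0.022 m and y of mallet in the frame of rest between -0.022 and 0.022 m and z of mallet in the frame of rest between 0.044 and 0.057 m and angle between mallet's own z axis and vertical below 0.12 rad and angle between the x axis of mallet and the x axis of rest, either way round below 0.25 rad and linear speed of mallet below 0.02 m/s); the robot touches nothing.
It fails at once if the insert gets askew by more than 0.085 rad (one lug leads by 12 mm) and binds (value of joint insert_skew above 0.085 rad or value of joint insert_skew below -0.085 rad).
It fails at once if a mallet blow harder than 30 N on the insert (contact force between mallet and insert_skew above 30 N).
It fails at once if the robot itself touches the insert (contact force between any of the fingers, the arm and insert_skew above 1 N).
It fails at once if a bystander is pushed more than 25 mm from its place (distance of any of clamp, screw_a, screw_b, washer_a, washer_b, oil, angle from where it was at the start of the episode above 0.025 m).
It also fails if it takes over 61 s, if anything falls off the work surface, if the arm or the gripper's body presses on something with over 40 N, if the wrist force passes 120 N, or if a joint passes its speed limit or range.

## Robot

A 6-joint arm with a two-finger parallel gripper is mounted at the origin on the work surface. World frame = base frame: x ahead of the robot, y to its left, z up, the work surface at z = 0. Lengths are in m, angles in rad, forces in N, time in s.
With the tool pointing down it reaches from about 0.35 to 0.875 m from the base axis. Payload 15.5 kg.
Tool frame: the origin (TCP) lies at the centre of the arm's flange, where the gripper is bolted on; the fingertips stand 173 mm ahead of it and the grasp point (between the pads) lies 155 mm ahead of it; z points along the fingers, y is the line along which they close (so a half turn about z gives the same grasp; the last joint's range is limited). The gripper opens to 85 mm and grips with 20 to 120 N. Pads are 22 mm wide; open, the fingers measure 114 mm over their backs; the gripper's body (76 mm by 85 mm) begins 54 mm behind the grasp point. The pads swing forward as they close: fully open they stand 13 mm farther back than shut.
Start: joints at [-0.096, 0.494, 1.345, -0, 1.302, -0.096], TCP at [0.625, 0, 0.405] pointing down, gripper open.
Joint ranges: [-2.91, 2.91], [-0.82, 2.16], [0.22, 2.67], [-1.22, 4.37], [0.12, 2.79], [-3.08, 3.08]. Speed limits (rad/s): [1.89, 1.89, 2.57, 3.01, 3.01, 3.01].

## Interface

Orientations are given as a rotation vector (axis times angle).
In Python, from workcell import move_pose, servo_line, goto_joints, release, gripper_close, pause, solve_ik, get_image, MotionError, sign_off, silhouettes, spot_point, read_time_s, read_q, read_joint_vel, read_joint_torque, read_eef_pos, read_tcp_rot, read_ft_force, read_moment, read_width, read_finger_force gives the robot as it stands. Calls block until the motion is done:
- move_pose(position, orientation): joint-space move of the TCP to a pose.
- servo_line(position, ori=None, v=0.15): straight line of the TCP; ori=None keeps the orientation; v is the mean speed in m/s.
- goto_joints(angles): joint-space move.
- release() and gripper_close(force=None): open the fingers fully, or close them until they stop; force is the grip in N (None keeps the last).
- pause(seconds).
- solve_ik(position, orientation): joint angles nearest the present ones, or None.
- get_image(name): name is "scene" or "side" or "wrist"; returns a dict with "frame" (400x640x3 uint8, blue, green, red), "depth" (400x640 float32, m along the optical axis (not along the pixel's ray), 0 where there is no reading), "fov_y" (degrees; the focal length in pixels is half the picture's height over the tangent of half this angle, whatever the lens; pixels are square), "cx", "cy" (the principal point, pixels), "world_from_camera" (4x4, takes a point from camera to world coordinates); the wrist camera has in their place "hand_eye" (4x4, takes a point from camera to tool coordinates, whose origin is the TCP and whose axes are the flange's). Camera axes: x right, y down, z forward; pixel columns grow to the right and rows downward; lengths in m; the calibration is good to about 2 mm. A picture is of the moment at which its call begins: read the wrist's pose just before it.
A pose or a line that the arm cannot do raises MotionError and nothing moves.
- sign_off(): hands the job in; it is judged then, once.
Trained networks look in a picture, given as the dict that the camera call returned (one of the last four; its "shot" number tells which), for a name from the list of things; names that differ only in an ending like _2 or _b are one class to them, and where a whole thing is asked for, a point or a joint stands for the part that bears it (a point fixed in the world has none). Each returns a list of dicts, best first, with "p" (0 to 1); they miss things now and then, are a little off and sometimes report something else, mostly with a low value. They report only what shows in the picture. A call takes as long as a camera call.
- silhouettes(picture, thing): "mask" (400x640 bool, what is visible of it) and "box" ([left, top, width, height] as shares, 0 to 1, of the picture: columns of its width, rows of its height, round what is visible of it).
- spot_point(picture, thing): "position" ([column, row] as shares, 0 to 1, of the picture: columns of its width, rows of its height: a listed point, or the origin of a listed thing).
Readings, each from a call of its own:
- read_time_s(): time.
- read_q(): joint angles.
- read_joint_vel(): joint speeds.
- read_joint_torque(): joint torques, N m.
- read_eef_pos(): TCP position.
- read_tcp_rot(): TCP orientation.
- read_ft_force(): force on the tool from outside, world axes, zero at the start.
- read_moment(): the same for the moment, N m.
- read_width(): opening from 0.0 (shut) to 1.0 (fully open).
- read_finger_force(): force on a finger pad.
Only numpy, scipy, OpenCV 4.12 (cv2) and the standard library are available. Lean on these libraries where they do the work, as an engineer would, in place of code of your own. Each camera call takes 0.05 s, during which the arm holds its last target. There are 200 camera calls.

## Working session

There is one attempt and no reset: what is moved stays moved. The work goes in short steps, each a Python script; the robot and the scene stay as the last script left them, time stands still between calls to the robot, and variables do not carry over. Pictures are saved under pics/ and viewed, at most 10 in all, crops included, and the job is handed in when it is done.

```bash
mkdir -p pics; ls; cat > h.py <<'E'
import numpy as np, cv2
from scipy.spatial.transform import Rotation as R
from workcell import *
def K(im):
    h,w=im["depth"].shape; f=h/2/np.tan(np.radians(im["fov_y"])/2); return f,im["cx"],im["cy"]
def T_of(im,tcp=None):
    if "world_from_camera" in im: return np.array(im["world_from_camera"])
    T=np.eye(4); T[:3,:3]=R.from_rotvec(tcp[1]).as_matrix(); T[:3,3]=tcp[0]
    return T@np.array(im["hand_eye"])
def shot(name):
    tcp=(np.array(read_eef_pos()),np.array(read_tcp_rot())); im=get_image(name); im["T"]=T_of(im,tcp); return im
def cloud(im,mask=None):
    f,cx,cy=K(im); d=im["depth"]; m=(d>0) if mask is None else (mask&(d>0))
    v,u=np.nonzero(m); z=d[v,u]; P=np.c_[(u-cx)/f*z,(v-cy)/f*z,z]
    return P@im["T"][:3,:3].T+im["T"][:3,3]
def ray_z(im,uv,z):
    f,cx,cy=K(im); d=im["T"][:3,:3]@np.array([(uv[0]-cx)/f,(uv[1]-cy)/f,1]); o=im["T"][:3,3]
    return o+d*(z-o[2])/d[2]
def sp(im,name,z):
    r=spot_point(im,name)
    return [(round(a["p"],2),ray_z(im,(a["position"][0]*640,a["position"][1]*400),z).round(4)) for a in r[:2]]
E
python3 - <<'E'
from h import *
for n in ["scene","side"]:
    im=shot(n); cv2.imwrite(f"pics/{n}0.png",im["frame"]); print(n,im["T"][:3,3].round(3),im["T"][:3,2].round(2),im["fov_y"])
    for t,z in [("die_block",0),("insert_rear",.08),("rail_end",.08),("lug_left",.08),("lug_right",.08),("mallet",.05),("rest",0),("seat",.03),("tube_high",.17),("tube_low",.12),("clamp",0),("screw_a",0),("screw_b",0),("washer_a",0),("washer_b",0),("oil",0),("angle",0)]:
        print(t,sp(im,t,z))
print(read_time_s())
E
```

```text
pics
scene [0.963 0.586 0.758] [-0.4 -0.6 -0.7] 54.47218225958689
die_block [(0.87, array([0.648 , 0.1716, 0.    ]))]
insert_rear [(0.81, array([0.7188, 0.1589, 0.08  ]))]
rail_end [(0.74, array([0.7342, 0.165 , 0.08  ]))]
lug_left [(0.87, array([0.6296, 0.2528, 0.08  ]))]
lug_right [(0.77, array([0.6046, 0.1214, 0.08  ])), (0.61, array([ 0.6084, -0.155 ,  0.08  ]))]
mallet [(0.9, array([ 0.5632, -0.218 ,  0.05  ])), (0.65, array([0.47 , 0.181, 0.05 ]))]
rest [(0.85, array([ 0.5645, -0.216 ,  0.    ]))]
seat [(0.97, array([ 0.5808, -0.208 ,  0.03  ]))]
tube_high [(0.64, array([ 0.5868, -0.3263,  0.17  ]))]
tube_low [(0.63, array([ 0.5728, -0.2609,  0.12  ]))]
clamp [(0.53, array([ 0.4973, -0.4113,  0.    ]))]
screw_a [(0.7, array([0.4353, 0.1483, 0.    ])), (0.55, array([0.6769, 0.3487, 0.    ]))]
screw_b [(0.7, array([0.4353, 0.1483, 0.    ])), (0.55, array([0.6769, 0.3487, 0.    ]))]
washer_a [(0.8, array([0.5685, 0.2746, 0.    ])), (0.71, array([0.5249, 0.1997, 0.    ]))]
washer_b [(0.8, array([0.5685, 0.2746, 0.    ])), (0.71, array([0.5249, 0.1997, 0.    ]))]
oil [(0.61, array([
[... 727 characters left out ...]
52, array([0.5572, 0.2454, 0.03  ]))]
tube_high [(0.94, array([ 0.5793, -0.3159,  0.17  ]))]
tube_low [(0.74, array([ 0.5764, -0.2564,  0.12  ]))]
clamp [(0.54, array([0.7738, 0.3788, 0.    ]))]
screw_a [(0.64, array([0.4402, 0.1647, 0.    ])), (0.5, array([0.6798, 0.3423, 0.    ]))]
screw_b [(0.64, array([0.4402, 0.1647, 0.    ])), (0.5, array([0.6798, 0.3423, 0.    ]))]
washer_a [(0.43, array([0.5718, 0.2766, 0.    ])), (0.4, array([0.5207, 0.2071, 0.    ]))]
washer_b [(0.43, array([0.5718, 0.2766, 0.    ])), (0.4, array([0.5207, 0.2071, 0.    ]))]
oil [(0.72, array([ 0.6774, -0.0169,  0.    ]))]
angle [(0.66, array([ 0.6718, -0.0186,  0.    ])), (0.6, array([0.6065, 0.4331, 0.    ]))]
1.8
```

View pics/scene0.png

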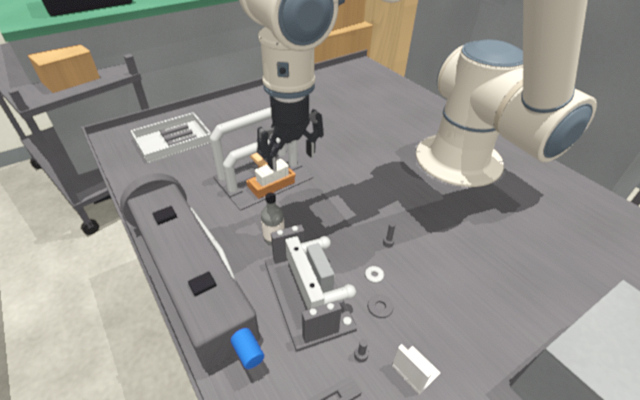

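View pics/side0.png

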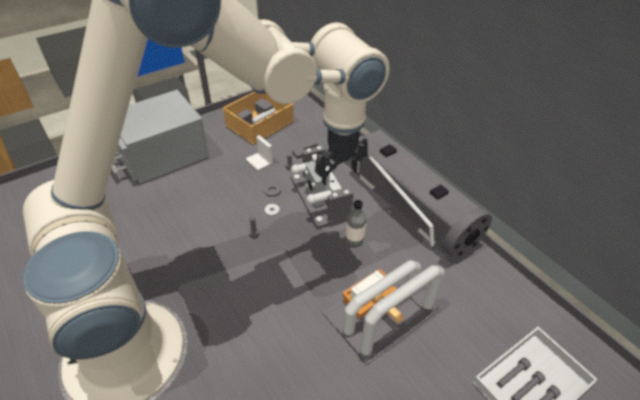

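The die block is at about (0.65, 0.18), pixel (310,285) in scene0. The mallet lies under the two tubes near (0.57, -0.21), pixel (270,175). I'll fit known box models to the depth points for accurate poses, adding wrist views.

```bash
cat > fit.py <<'E'
from h import *
from scipy.optimize import least_squares
def box(P,lo,hi):
    c=(np.array(lo)+hi)/2; h=(np.array(hi)-lo)/2; q=np.abs(P-c)-h
    return np.linalg.norm(np.maximum(q,0),axis=1)+np.minimum(q.max(1),0)
def cap(P,a,b,r):
    a=np.array(a);d=np.array(b)-a; t=np.clip((P-a)@d/(d@d),0,1); return np.linalg.norm(P-a-t[:,None]*d,axis=1)-r
mm=1e-3
def die(P): return np.min([box(P,np.array([-25,-120,0])*mm,np.array([110,120,16])*mm),box(P,np.array([0,-45,0])*mm,np.array([30,45,120])*mm),
  box(P,np.array([15,97,0])*mm,np.array([90,117,110])*mm),box(P,np.array([15,-117,0])*mm,np.array([90,-97,110])*mm)],0)
def insert(P): # origin on the table under the middle of the rear face
  return np.min([box(P,np.array([-28,-85,50])*mm,np.array([0,85,110])*mm)]+[cap(P,(-.090,s*.07,.08),(-.028,s*.07,.08),.012) for s in (1,-1)],0)
def mallet(P): return np.minimum(box(P,np.array([-20,-45,-20])*mm,np.array([20,45,20])*mm),box(P,np.array([-115,-9,-9])*mm,np.array([-20,9,9])*mm))
def rest(P): # tubes only
  return np.min([cap(P,(x,-.105,z),(x,.105,z),.014) for x,z in ((-.105,.17),(-.04,.12))]+[cap(P,(x,s*.105,0),(x,s*.105,z),.014) for x,z in ((-.105,.17),(-.04,.12)) for s in (1,-1)],0)
def fit(sdf,P,x0,z0=0):
    P=P[::max(1,len(P)//1500)]
    def res(p):
        c,s=np.cos(p[2]),np.sin(p[2]); Q=P-[p[0],p[1],z0+p[3]]
        return sdf(np.c_[Q[:,0]*c+Q[:,1]*s,-Q[:,0]*s+Q[:,1]*c,Q[:,2]])
    r=least_squares(res,[*x0,0],loss="cauchy",f_scale=.002,x_scale=[.01,.01,.1,.01])
    return r.x, np.median(np.abs(res(r.x))), len(P)
def seg(im,thing,erode=0):
    r=silhouettes(im,thing)
    if not r: return np.zeros((400,640),bool),0
    m=r[0]["mask"]
    if erode: m=cv2.erode(m.astype(np.uint8),np.ones((3,3)))>0
    return m,r[0]["p"]
E
cat > meas.py <<'E'
from fit import *
def run(im,which):
    for t,sdf,x0,z0 in [("die_block",die,(.649,.182,-.2),0),("insert_rear",insert,(.712,.162,-.2),0),("mallet",mallet,(.572,-.21,1.66),.05),("tube_high",rest,(.572,-.211,1.66),0)]:
        if t not in which: continue
        m,p=seg(im,t,1); P=cloud(im,m)
        if len(P)<60: print(t,"few",len(P)); continue
        P=P[np.linalg.norm(P[:,:2]-x0[:2],axis=1)<.2]; P=P[P[:,2]>.006]
        x,e,n=fit(sdf,P,x0,z0); print(t,round(p,2),x.round(4),"err",e.round(4),n)
E
python3 - <<'E'
from meas import *
ALL=["die_block","insert_rear","mallet","tube_high"]
print("scene");run(shot("scene"),ALL); print("side");run(shot("side"),ALL)
move_pose([.55,.12,.45],[np.pi,0,0] if 0 else read_tcp_rot())
print(read_tcp_rot()); im=shot("wrist"); cv2.imwrite("pics/w1.png",im["frame"]); print("wrist",im["T"][:3,3],im["T"][:3,2]);run(im,ALL); print(read_time_s())
E
```

```text
scene
die_block 0.71 [ 0.6515  0.1761 -0.2282  0.001 ] err 0.0011 1658
insert_rear 0.62 [ 0.7137  0.1619 -0.2367  0.001 ] err 0.0007 1386
mallet 0.72 [ 5.7090e-01 -2.0920e-01  1.6377e+00  7.0000e-04] err 0.0008 435
tube_high 0.73 [ 5.7600e-01 -2.1250e-01  1.6058e+00  2.0000e-04] err 0.0032 2996
side
die_block 0.74 [ 6.492e-01  1.777e-01 -2.258e-01 -3.000e-04] err 0.0017 2402
insert_rear 0.82 [ 7.122e-01  1.631e-01 -2.232e-01 -2.000e-04] err 0.0015 269
mallet 0.61 [ 5.7020e-01 -2.1260e-01  1.6418e+00 -5.0000e-04] err 0.0011 302
tube_high 0.6 [ 5.7520e-01 -2.1130e-01  1.6091e+00 -8.0000e-04] err 0.0018 1596
[2.21987263e+00 2.22222473e+00 6.89561067e-04]
wrist [0.54918136 0.19895391 0.41906555] [ 0.00132859 -0.30155705 -0.95344721]
die_block 0.87 [ 6.501e-01  1.774e-01 -2.300e-01 -5.000e-04] err 0.001 1522
insert_rear 0.94 [ 7.128e-01  1.624e-01 -2.324e-01 -3.000e-04] err 0.0005 1512
mallet few 0
tube_high 0.88 [ 0.6585 -0.2894  0.027  -0.0171] err 0.0096 1696
3.1917
```

View pics/w1.png

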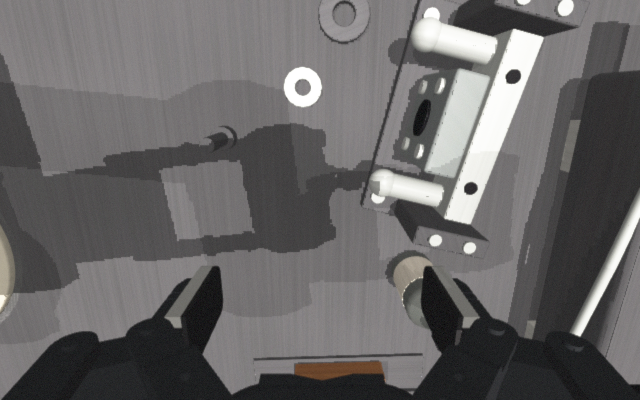

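Wrist view w1 shows the insert between the rails, with lug ends at (425,35) and (382,182), agreeing with the fits. I'll plan the grasp and tap poses and check IK.

```bash
cat > plan.py <<'E'
from fit import *
M0=np.array([.5706,-.211,.050]); YM=1.638
D0=np.array([.650,.1774,0]); YD=-.229
GX=-.100; LEAN=np.radians(38)
def tool(mpos,yaw,sgn=-1):
    """TCP pose for the mallet's origin at mpos, mallet level with x axis at yaw"""
    xm=np.array([np.cos(yaw),np.sin(yaw),0]); ym=np.array([-xm[1],xm[0],0])
    z=np.sin(LEAN)*xm-np.cos(LEAN)*np.array([0,0,1]); y=sgn*ym; x=np.cross(y,z)
    return np.array(mpos)+GX*xm-.155*z, R.from_matrix(np.c_[x,y,z]).as_rotvec()
XD=np.array([np.cos(YD),np.sin(YD),0]); LD=np.array([-XD[1],XD[0],0])
YT=YD+np.pi/2
def tap(side,face,off=.0,dz=.006,yaw=YT):
    """TCP pose with the striking face at die x = face, head on lug side (+1 left); off: head shifted left of the lug"""
    p=D0+XD*(face-.045)+LD*(side*.07+off); p[2]=.08+dz
    return tool(p,yaw)
XM=np.array([np.cos(YM),np.sin(YM),0])
E
python3 - <<'E'
from plan import *
for s in (-1,1):
    print(s)
    poses=dict(pre=(tool(M0,YM,s)[0]-.11*R.from_rotvec(tool(M0,YM,s)[1]).as_matrix()[:,2],tool(M0,YM,s)[1]),grasp=tool(M0,YM,s),lift=tool(M0+[0,0,.022],YM,s),out=tool(M0+[0,0,.022]-.165*XM,YM,s),up=tool(M0+[0,0,.22]-.165*XM,YM,s))
    if s<0: poses.update(hi=tool([.52,.1,.27],YT),L=tap(1,-.06),L2=tap(1,-.01),R=tap(-1,-.06),R2=tap(-1,-.01))
    for k,(p,r) in poses.items():
        q=solve_ik(p,r); print(k,p.round(3),None if q is None else np.round(q,2))
E
```

```text
-1
pre [ 0.588 -0.474  0.259] [-0.84  0.95  0.89  0.4   1.83 -0.91]
grasp [ 0.584 -0.406  0.172] [-0.78  0.98  1.1   0.42  1.59 -0.96]
lift [ 0.584 -0.406  0.194] [-0.78  0.95  1.09  0.42  1.62 -0.94]
out [ 0.595 -0.571  0.194] [-0.91  1.14  0.61  0.38  1.94 -0.94]
up [ 0.595 -0.571  0.392] [-0.91  1.    0.43  0.46  2.24 -0.78]
hi [ 0.476 -0.09   0.392] [-0.51  0.36  1.73  0.66  1.32 -0.54]
L [0.519 0.079 0.208] [-0.16  0.68  1.87  0.99  0.83 -0.71]
L2 [0.568 0.068 0.208] [-0.16  0.71  1.74  0.92  0.88 -0.61]
R [ 0.487 -0.057  0.208] [-0.44  0.68  1.88  0.84  0.94 -0.85]
R2 [ 0.536 -0.069  0.208] [-0.42  0.71  1.76  0.8   1.   -0.75]
1
pre [ 0.588 -0.474  0.259] [-0.84  0.95  0.89  0.4   1.83  2.23]
grasp [ 0.584 -0.406  0.172] [-0.78  0.98  1.1   0.42  1.59  2.19]
lift [ 0.584 -0.406  0.194] [-0.78  0.95  1.09  0.42  1.62  2.2 ]
out [ 0.595 -0.571  0.194] [-0.91  1.14  0.61  0.38  1.94  2.21]
up [ 0.595 -0.571  0.392] [-0.91  1.    0.43  0.46  2.24  2.36]
```

```bash
python3 - <<'E'
from plan import *
p,r=tool(M0,YM); z=R.from_rotvec(r).as_matrix()[:,2]
move_pose(p-.11*z+[0,-.05,.14],r)
servo_line(p-.11*z,v=.2)
from meas import run
run(shot("wrist"),["mallet","tube_high"])
servo_line(p,v=.1)
print(read_ft_force(),read_time_s())
gripper_close(120); print(read_width(),read_finger_force(),read_ft_force(),read_eef_pos(),p)
im=shot("side"); cv2.imwrite("pics/s2.png",cv2.resize(im["frame"][230:380,280:480],(800,600)))
E
```

```text
mallet 0.61 [ 5.6880e-01 -2.0770e-01  1.6379e+00 -6.0000e-04] err 0.0004 1600
tube_high 0.9 [ 5.7530e-01 -2.1170e-01  1.6074e+00 -5.0000e-04] err 0.0004 1508
[ 0.48241178 -0.2590524   1.24934958] 7.4667
0.19182772999492242 117.03337669372559 [-0.52961854 -1.79803548  4.23873994] [ 0.58372154 -0.40606313  0.17238495] [ 0.58372356 -0.40598639  0.17214167]
```

View pics/s2.png

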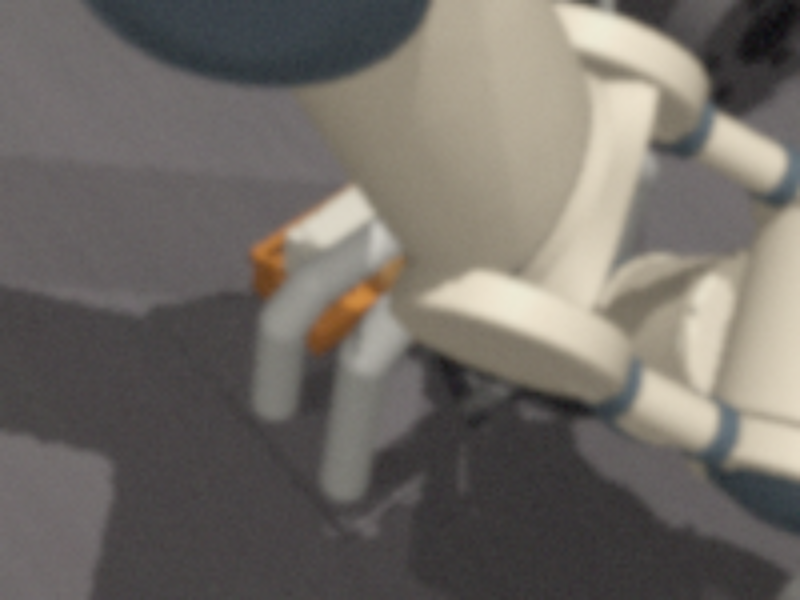

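```bash
python3 - <<'E'
from plan import *
servo_line(tool(M0+[0,0,.022],YM)[0],v=.06); print(read_ft_force())
im=shot("wrist"); cv2.imwrite("pics/w2.png",im["frame"])
from meas import *
m,p=seg(im,"mallet",1); print(fit(mallet,cloud(im,m),(.569,-.208,1.638),.072))
E
```

```text
[-0.46331584  1.03840667 -3.51546057]
(array([ 5.68646421e-01, -2.10112711e-01,  1.64724846e+00, -1.26069710e-03]), np.float64(0.00037142637193652087), 1653)
```

View pics/w2.png

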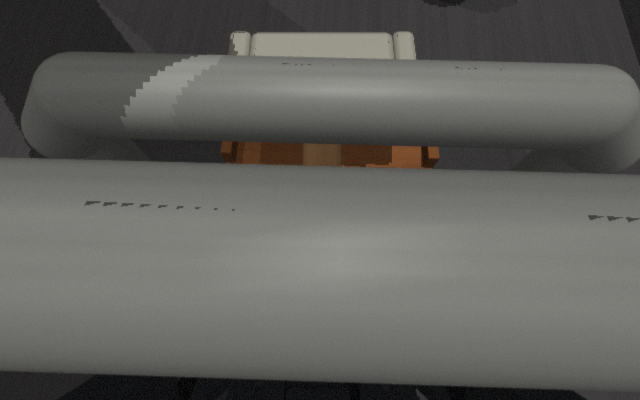

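The lift went well: the head is up and level, seen at (320,45) behind the low tube. Next I slide it out, carry it across, and check the head pose in hand in front of the die.

```bash
cat >> plan.py <<'E'
def mcheck(m_cmd,yaw):
    """mallet pose in hand: measured minus commanded, in the mallet's frame"""
    im=shot("wrist"); m,p=seg(im,"mallet",1); P=cloud(im,m)
    x,e,n=fit(mallet,P,(m_cmd[0],m_cmd[1],yaw),m_cmd[2]); d=x[:2]-m_cmd[:2]; c,s=np.cos(yaw),np.sin(yaw)
    print("mallet dx dy dyaw dz",np.round([d[0]*c+d[1]*s,-d[0]*s+d[1]*c,x[2]-yaw,x[3]],4),"err",e.round(4),n); return im
E
python3 - <<'E'
from plan import *
servo_line(tool(M0+[0,0,.022]-.17*XM,YM)[0],v=.15)
print(read_ft_force())
servo_line(tool(M0+[-.03,0,.24]-.17*XM,YM)[0],v=.25)
mid=np.array([.47,.0,.27]); p,r=tool(mid,YT); move_pose(p,r)
mcheck(mid,YT); print(read_time_s())
# above the approach to the left lug
m=D0+XD*(-.075-.045)+LD*.07; m[2]=.2
p,r=tool(m,YT); servo_line(p,r,v=.25)
mcheck(m,YT)
p,r=tap(1,-.060); servo_line(p,r,v=.15)
im=mcheck(D0+XD*(-.105)+LD*.07+[0,0,.086],YT); cv2.imwrite("pics/w3.png",im["frame"])
from meas import run
run(im,["insert_rear","die_block"]); run(shot("scene"),["insert_rear","die_block"])
print(read_ft_force(),read_time_s())
E
```

```text
[ 0.15976178  0.13301751 -3.39221259]
mallet dx dy dyaw dz [ 0.0027  0.0007  0.0006 -0.0014] err 0.0004 1570
12.6667
mallet dx dy dyaw dz [-0.0266 -0.1671 -0.0098 -0.0994] err 0.0031 1658
mallet dx dy dyaw dz [ 0.0034  0.0017  0.0007 -0.0007] err 0.0004 1545
die_block 0.93 [ 6.496e-01  1.776e-01 -2.311e-01 -4.000e-04] err 0.0006 1530
insert_rear 0.69 [ 7.128e-01  1.622e-01 -2.305e-01 -1.000e-04] err 0.0005 1570
die_block 0.87 [ 0.6512  0.1761 -0.2272  0.001 ] err 0.0011 1634
insert_rear 0.62 [ 0.7136  0.1615 -0.2361  0.001 ] err 0.0006 1387
[ 0.08864063 -0.81579902 -2.78124848] 15.35
```

View pics/w3.png

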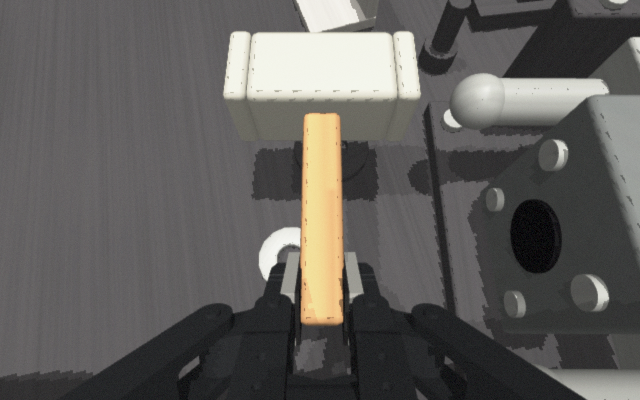

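The head is level in the grip, its face at column 418 and the left lug dome at column 452. First gentle tap on the left lug, with force logging.

```bash
cat >> plan.py <<'E'
DY=.0017
def travel(im):
    """fit of die and insert in one picture -> travel (mm), skew (rad)"""
    out=[]
    for t,sdf,x0 in (("die_block",die,(.65,.1774,YD)),("insert_rear",insert,(.7128,.1624,YD))):
        m,p=seg(im,t,1); P=cloud(im,m); P=P[(np.linalg.norm(P[:,:2]-x0[:2],axis=1)<.2)&(P[:,2]>.006)]
        out.append(fit(sdf,P,x0)[0])
    d=out[1][:2]-out[0][:2]; c=np.cos(out[0][2]);s=np.sin(out[0][2])
    return round((d[0]*c+d[1]*s-.062)*1e3,2),round(out[1][2]-out[0][2],4)
def goface(side,face,v): servo_line(tap(side,face+DY)[0],v=v)
def fx(): return float(np.dot(read_ft_force(),XD))
E
python3 - <<'E'
from plan import *
goface(1,-.045,.05); f0=fx(); log=[]
for f in np.arange(-.043,-.0335,.001):
    goface(1,f,.02); log.append((round(f*1e3,1),round(fx()-f0,2)))
print(log); print("w",travel(shot("wrist")),"s",travel(shot("scene")),read_time_s())
E
```

```text
[(np.float64(-43.0), -1.37), (np.float64(-42.0), -0.29), (np.float64(-41.0), -1.52), (np.float64(-40.0), -0.36), (np.float64(-39.0), -1.16), (np.float64(-38.0), 0.12), (np.float64(-37.0), -2.76), (np.float64(-36.0), -3.18), (np.float64(-35.0), -2.26), (np.float64(-34.0), -2.95)]
w (np.float64(4.83), np.float64(-0.025)) s (np.float64(4.12), np.float64(-0.0346)) 18.6333
```

Contact came at -37.5 mm (initial travel 2.5 mm), and the cameras agree: left lug at 6 mm, skew -0.025. Continuing alternately.

```bash
cat >> plan.py <<'E'
def line(side,face,v):
    off,dz=(.008,.012) if side>0 else (0,.006)
    servo_line(tap(side,face*mm-.04+DY,off,dz)[0],v=v)
def stroke(frm,side,cur_frm,cur,goal):
    """travel values (mm) of the lugs: leave lug frm, go to lug side standing at cur, push it to goal"""
    b=min(cur_frm,cur)-14
    line(frm,b,.12); line(side,b,.25); line(side,cur-3,.08); f0=fx(); line(side,goal,.025); print(side,goal,"f",round(fx()-f0,2),round(read_time_s(),1))
E
python3 - <<'E'
from plan import *
stroke(1,-1,6,2.5,10); print("s",travel(shot("scene")),"w",travel(shot("wrist")))
stroke(-1,1,10,6,15); print("s",travel(shot("scene")),"w",travel(shot("wrist")))
print(np.linalg.norm(read_ft_force()))
E
```

```text
-1 10 f -0.9 20.6
s (np.float64(1.32), np.float64(-0.0008)) w (np.float64(8.14), np.float64(0.0374))
1 15 f -1.8 22.8
s (np.float64(12.93), np.float64(-0.0397)) w (np.float64(12.98), np.float64(-0.0352))
3.317266854594101
  return _methods._mean(a, axis=axis, dtype=dtype,
  ret = ret.dtype.type(ret / rcount)
```

```bash
python3 - <<'E'
from plan import *
stroke(1,-1,15,10,20); print("w",travel(shot("wrist")))
stroke(-1,1,20,15,25); print("w",travel(shot("wrist")))
stroke(1,-1,25,20,28.3); print("w",travel(shot("wrist")))
stroke(-1,1,28.3,25,28.3)
print("s",travel(shot("scene")),"w",travel(shot("wrist"))); im=shot("scene"); cv2.imwrite("pics/s3.png",cv2.resize(im["frame"][200:380,200:440],(800,600)))
E
```

```text
-1 20 f -0.63 25.1
w (np.float64(18.19), np.float64(0.0379))
1 25 f -0.3 27.3
w (np.float64(-4.64), np.float64(-0.0403))
-1 28.3 f -1.11 29.4
w (np.float64(-1.27), np.float64(0.0548))
1 28.3 f -0.12 31.2
s (np.float64(28.89), np.float64(-0.0032)) w (np.float64(1.25), np.float64(-0.0029))
```

View pics/s3.png

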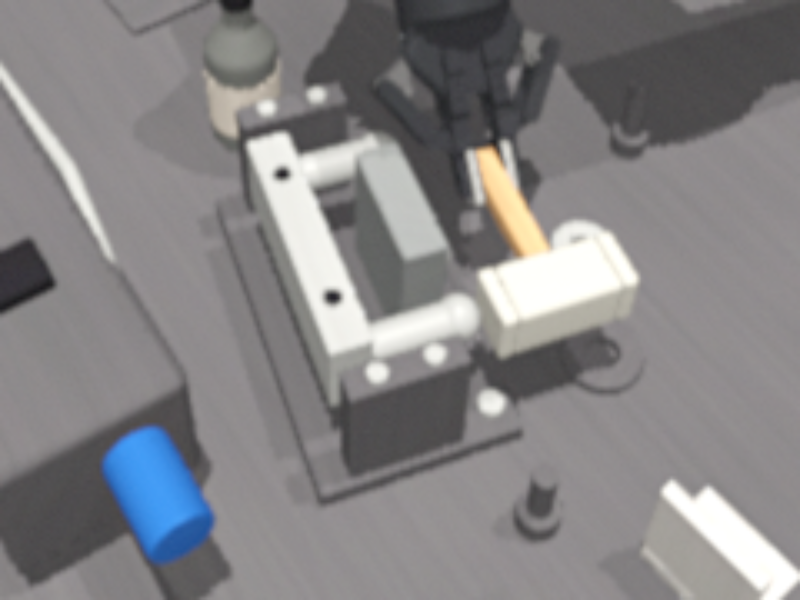

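The insert is flush and square: the scene fit gives 28.9 mm and -0.003 rad, and in s3 the bar's rear edge lines up with both rail ends at about (255,150) and (340,390). Now I return the mallet.

```bash
python3 - <<'E'
from plan import *
line(1,0,.12)
p,r=tool([.47,.08,.27],YT); servo_line(p,r,v=.25)
up=M0+[-.03,0,.24]-.17*XM; p,r=tool(up,YM); move_pose(p,r)
mcheck(up,YM); print("s",travel(shot("scene")))
out=M0+[0,0,.022]-.17*XM; servo_line(tool(out,YM)[0],v=.2)
im=mcheck(out,YM); print(read_time_s(),read_ft_force())
from meas import run
run(im,["tube_high"])
cv2.imwrite("pics/w4.png",im["frame"])
E
```

```text
mallet dx dy dyaw dz [ 0.0044  0.0005  0.0014 -0.0011] err 0.0004 1576
s (np.float64(28.85), np.float64(-0.0008))
mallet dx dy dyaw dz [ 0.0031 -0.0008 -0.001   0.0002] err 0.0004 1569
36.625 [-0.00764358 -0.43982838 -1.94257289]
tube_high 0.84 [ 0.5751 -0.2119  1.6082 -0.0986] err 0.0018 1535
```

View pics/w4.png

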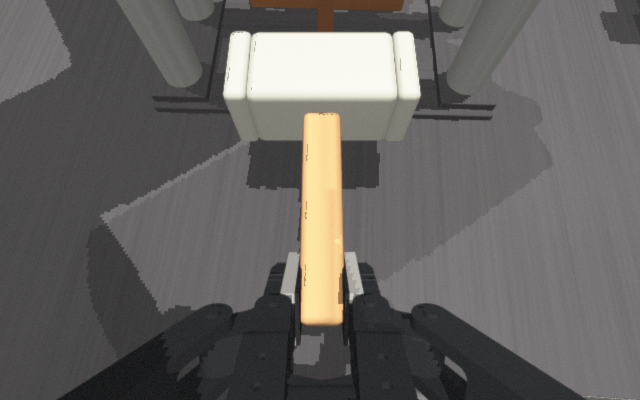

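The mallet hasn't slipped in the grip; the head at (320,85) lines up with the orange seat at (325,5). I'll slide it in, lower it and release.

```bash
python3 - <<'E'
from plan import *
servo_line(tool(M0+[0,0,.022],YM)[0],v=.12); print(read_ft_force())
servo_line(tool(M0+[0,0,.0015],YM)[0],v=.04); print(read_ft_force())
release(); pause(.2)
p,r=tool(M0,YM); z=R.from_rotvec(r).as_matrix()[:,2]
servo_line(p-.11*z,v=.12)
im=mcheck(M0,YM); cv2.imwrite("pics/w5.png",im["frame"])
servo_line(p-.11*z+[0,-.05,.12],v=.2)
from meas import run
s=shot("scene"); run(s,["mallet","tube_high"]); print(travel(s),read_time_s(),read_width())
E
```

```text
[-0.21662608  0.53195357 -1.84288325]
[-0.58890768 -0.60657811 -2.52693232]
mallet dx dy dyaw dz [ 0.0031 -0.0007 -0.0023 -0.0006] err 0.0004 1641
mallet 0.17 [ 0.572 -0.21   1.66   0.   ] err nan 0
tube_high 0.73 [ 5.7620e-01 -2.1280e-01  1.6073e+00  2.0000e-04] err 0.0024 1847
(np.float64(28.92), np.float64(-0.0013)) 41.9917 1.0016562816906065
  return _methods._mean(a, axis=axis, dtype=dtype,
  ret = ret.dtype.type(ret / rcount)
```

View pics/w5.png

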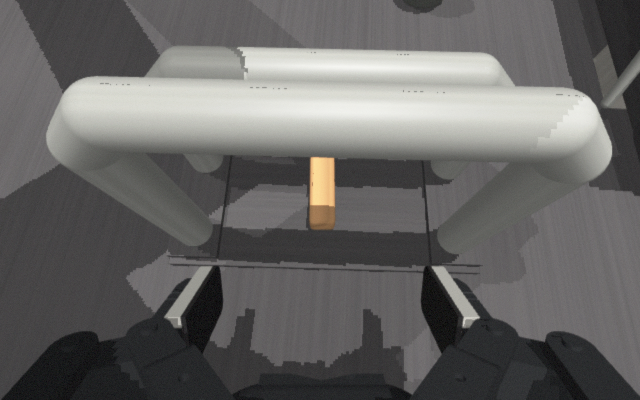

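The mallet is back in its rest (handle end at (320,215)), within 3 mm of where I picked it up, and the gripper is clear.

```bash
python3 -c "
from workcell import *
print(sign_off())"
```

```text
the job is handed in; nothing more can be done
None
```

The job is handed in at about 42 s of the 61 s allowed: the insert measured 28.9 mm travel and -0.001 rad skew, and the mallet is back in its rest, released, within about 3 mm of where I picked it up; sign-off returned no verdict, and I did not re-measure the bystanders.

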